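Line up the oils, lacquer and blower by height

TASK

Line up the oil cup, the lacquer bottle, the dropper bottle and the rubber blower on the aluminium strip in order of height: the shortest on the cork mark next to the red block, the tallest on the mark next to the black block, each standing centred on its own mark. Never let one tip over, and let go of them all at the end.

Things in the scene. Friction and masses are not known exactly. Their poses are not given: they have to be found in the camera images.
- oil_cup: Shortest: round oil cup with a black base and a red lid that is fixed to it, 26 mm tall. Base 34 mm across up to 12 mm height, lid 32 mm across from 13 to 22 mm, a 10 mm knob above to 26 mm; about 40 g. Origin at the centre of its underside, z up; round, so its yaw means nothing. Stands upright and loose on the bench at z = 0.
- lacquer: Second: small lacquer bottle, pale pink in clear glass with a black cap, 79 mm tall. Glass body 30 mm across up to 46 mm height; above it the upright cylindrical black cap, 17 mm across, up to 79 mm; about 50 g. Origin at the centre of its underside, z up; round, so its yaw means nothing. Stands upright and loose on the bench at z = 0.
- dropper: Third: brown glass dropper bottle with a black rubber teat, 90 mm tall. Glass body 28 mm across up to 54 mm height, collar 20 mm across from 54 to 68 mm, thin soft teat (nothing to grip) up to 90 mm; about 45 g. Origin at the centre of its underside, z up; round, so its yaw means nothing. Stands upright and loose on the bench at z = 0.
- blower: Tallest: dark grey rubber dust blower standing on its flat foot, 106 mm tall. Pear-shaped bulb, at most 51 mm across, up to 63 mm height; above it an upright nozzle 14 mm across, up to 106 mm; both feel solid; about 45 g. Origin at the centre of its underside, z up; round, so its yaw means nothing. Stands upright and loose on the bench at z = 0.
- strip: Flat aluminium strip fixed to the bench, 76 mm (x) by 332 mm (y), 8 mm thick. Origin at the centre of its underside on the bench; y runs along the strip, z up; its flat top is 8 mm above the bench. Four flush round cork marks, 52 mm across, have their centres at x = 0, y = -108, -36, +36 and +108 mm in its frame.
- red_block: Red block, 64 x 18 x 13 mm, fixed across one end of the strip; which end differs from start to start. Origin at the centre of its underside, at x = 0, y = -155 or +155 mm in the strip's frame, on its top.
- black_block: Black block, otherwise the same as the red one, fixed across the other end of the strip.
Things that resemble listed ones, but are neither listed nor needed, are in the scene too. What is shaped like the oil_cup but orange, purple or white is not meant.

How it is judged:
By the outcome, as a careful person would: the job done as asked, in the order asked, and still so for the second after the job is handed in, with the robot touching nothing.
It also fails if it takes over 102 s, if anything falls off the work surface, if the arm or the gripper's body presses on something with over 40 N, if the wrist force passes 120 N, or if a joint passes its speed limit or range.

ROBOT

A 6-joint arm with a two-finger parallel gripper is mounted at the origin on the work surface; the furniture and walls round the work are solid. World frame = base frame: x ahead of the robot, y to its left, z up, the work surface at z = 0. Lengths are in m, angles in rad, forces in N, time in s.
With the tool pointing down it reaches from about 0.375 to 0.9 m from the base axis. Payload 3.1 kg.
Tool frame: the origin (TCP) lies between the finger pads; the fingertips stand 11 mm ahead of it and the grasp point (between the pads) lies 8 mm behind it; z points along the fingers, y is the line along which they close (so a half turn about z gives the same grasp; the last joint's range is limited). The gripper opens to 87 mm and grips with 3 to 60 N. Pads are 19 mm wide; open, the fingers measure 117 mm over their backs; the gripper's body (75 mm by 190 mm) begins 51 mm behind the grasp point.
Start: joints at [0.967, 0.527, 1.433, -0, 1.181, -0.178], TCP at [0.258, 0.569, 0.234] pointing down, gripper open.
Joint ranges: [-3.08, 3.08], [-0.75, 2.2], [0.22, 2.44], [-1.43, 4.57], [0, 2.65], [-2.85, 2.85]. Speed limits (rad/s): [2.79, 2.79, 3.14, 3.14, 3.14, 3.14].

INTERFACE

Orientations are given as a unit quaternion [x, y, z, w].
In Python, from rig import get_obs, camera, hand_in gives the robot as it stands.
- The arm moves only by the shell command python3 -m pendant 'ROWS' [FORCE]. ROWS is JSON, a list that holds one entry, the list of rows, each a list of 7 numbers: the shift along the tool's x, y, z in m, then the turn, a rotation vector about the tool's x, y, z in degrees, then the opening, from 0 (shut) to 1 (fully open). In form: [[[x, y, z, ax, ay, az, fingers], ...]]. A call has exactly 5 rows; each row shifts and turns the commanded pose from where the row before left it, along the tool's axes as they then stand; what a row does not reach is not made up. A row lasts 1/8 s, in which the tool goes at most 62.5 mm and 10.7 degrees, less where a joint would pass 70% of its speed; a pose out of reach is approached as far as the arm can. A call with a gripper value outside its range is refused whole. The fingers move at their own pace and stop on an object; FORCE is the grip in N (left out, the last holds). Time passes only in rows, so rows that do not move let the fingers close, or fill a call up. It gives the time, the measured TCP pose, the force, the opening and the grip force at its end, in the units of the state.
- get_obs(): the state, without advancing time (a new reading comes with each control period).
- camera(name): name is "scene" or "top" or "wrist"; returns a dict with "img" (480x640x3 uint8, red, green, blue), "intrinsics" (3x3 intrinsics, pixels), "R" (3x3) and "t" (3): a world point X has camera coordinates R X + t; the wrist camera has in their place "T_tool_cam" (4x4, takes a point from camera to tool coordinates, whose origin is the TCP and whose axes are the flange's). Camera axes: x right, y down, z forward; pixel columns grow to the right and rows downward; lengths in m; the calibration is good to about 2 mm. The wrist camera is an equidistant fisheye: a pixel r from the principal point sees the ray r / f radians off the axis. A picture is of the moment at which its call begins: read the wrist's pose just before it. There is no depth.
- hand_in(): hands the job in; it is judged then, once.
The state is a dict: "time": time; "q": joint angles; "joint_velocities": joint speeds; "joint_torque": joint torques, N m; "position": TCP position; "tool_rot": TCP orientation; "ft_force": force on the tool from outside, world axes, zero at the start; "moment": the same for the moment, N m; "grip_width": finger opening in m; "grip_force": force on a finger pad.
Only numpy, scipy, OpenCV 4.12 (cv2) and the standard library are available. Lean on these libraries where they do the work, as an engineer would, in place of code of your own. Each camera call takes 0.05 s, during which the arm holds its last target. There are 200 camera calls.

## Working session

There is one attempt and no reset: what is moved stays moved. The work goes in short steps, Python scripts to look and compute and a shell command to move; the robot and the scene stay as the last step left them, time stands still between calls to the robot, and variables do not carry over. Pictures are saved under pics/ and viewed, at most 14 in all, crops included, and the job is handed in when it is done.

```bash
mkdir -p pics; ls
python3 - <<'E'
from rig import get_obs,camera
import cv2,numpy as np
o=get_obs();print({k:np.round(v,3).tolist() for k,v in o.items()})
for n in("scene","top"):
    c=camera(n);cv2.imwrite(f"pics/{n}0.png",c["img"][:,:,::-1]);print(n,c["intrinsics"],c["R"],c["t"])
E
```

```text
pics
{'time': 0.0, 'q': [0.966, 0.528, 1.434, -0.0, 1.181, -0.179], 'joint_velocities': [0.001, 0.001, -0.0, 0.001, -0.001, 0.001], 'joint_torque': [-0.0, -44.004, -17.66, 0.063, 0.058, -0.0], 'position': [0.258, 0.569, 0.233], 'tool_rot': [0.211, 0.977, -0.001, -0.0], 'ft_force': [-0.669, 0.192, -0.176], 'moment': [-0.036, -0.037, 0.037], 'grip_force': 0.0, 'grip_width': 0.087}
scene [[453.16693579   0.         312.86866194]
 [  0.         453.16693579 230.0642465 ]
 [  0.           0.           1.        ]] [[ 0.47140355 -0.88160465 -0.02349332]
 [-0.48688165 -0.23794471 -0.84043356]
 [ 0.73534003  0.40762183 -0.54140511]] [-0.11059305  0.34925283  0.40926664]
top [[509.42432236   0.         317.73146067]
 [  0.         509.42432236 249.33931244]
 [  0.           0.           1.        ]] [[-3.58551638e-04 -9.99999898e-01  2.76132641e-04]
 [-9.93187367e-01  3.23931835e-04 -1.16527894e-01]
 [ 1.16527792e-01 -3.16032717e-04 -9.93187381e-01]] [0.15802969 0.54723694 0.83544876]
```

View pics/scene0.png

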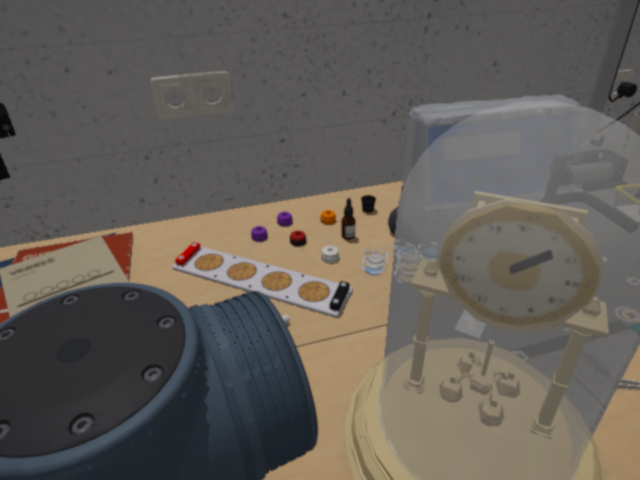

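View pics/top0.png

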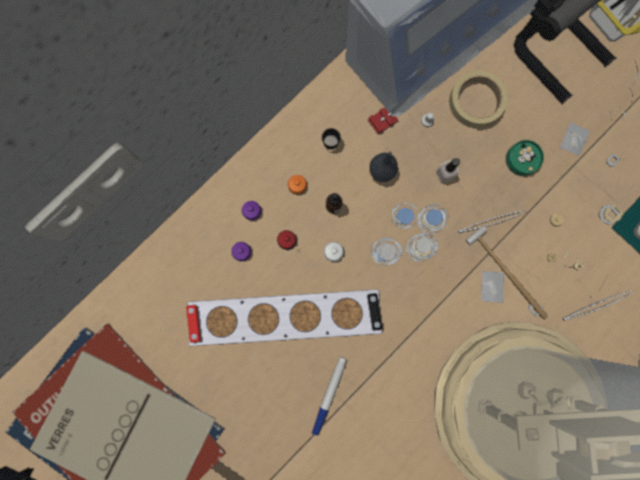

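The top view shows the red cup at (287,240), the dropper at (334,203), the blower at (384,167) and the lacquer bottle at (449,170). The strip runs from the red block (194,323) to the black block (375,312), with corks at about (222,321), (264,318), (305,316) and (347,313). In the scene view the cup is at (298,238) and the dropper at (348,220), while the blower and lacquer are hidden by the clock dome.

Cup-shaped candidates in the top view are red (287,240), orange (298,184), purple (251,210) and (241,251), and white (334,252). Red on a black base fits the description. The small red object at (382,120) is not cup-shaped.

```bash
cat > h.py <<'E'
import numpy as np,cv2
from rig import get_obs,camera
from scipy.spatial.transform import Rotation as Ro
def ray(c,uv,pose=None):
    K=c["intrinsics"];x=(uv[0]-K[0,2])/K[0,0];y=(uv[1]-K[1,2])/K[1,1]
    if "R" in c:
        d=c["R"].T@np.array([x,y,1]);o=-c["R"].T@c["t"]
    else:
        r=np.hypot(x,y);s=np.sin(r)/max(r,1e-9)
        T=c["T_tool_cam"];p,q=pose;W=Ro.from_quat(q).as_matrix()
        d=W@T[:3,:3]@np.array([x*s,y*s,np.cos(r)]);o=W@T[:3,3]+p
    return o,d/np.linalg.norm(d)
def plane(c,uv,z,pose=None):
    o,d=ray(c,uv,pose);return o+d*(z-o[2])/d[2]
def tri(rs):
    A=sum(np.eye(3)-np.outer(d,d) for o,d in rs);b=sum((np.eye(3)-np.outer(d,d))@o for o,d in rs)
    X=np.linalg.solve(A,b);return X,max(np.linalg.norm(np.cross(X-o,d)) for o,d in rs)
def proj(c,X,pose=None):
    K=c["intrinsics"]
    if "R" in c: p=c["R"]@X+c["t"];return K[:2,:2]@(p[:2]/p[2])+K[:2,2]
    T=c["T_tool_cam"];W=Ro.from_quat(pose[1]).as_matrix()
    p=T[:3,:3].T@(W.T@(np.asarray(X)-pose[0])-T[:3,3]);r=np.arctan2(np.hypot(*p[:2]),p[2])
    return K[0,0]*r*p[:2]/np.hypot(*p[:2])+K[:2,2]
def wrist(save=None):
    o=get_obs();c=camera("wrist")
    if save: cv2.imwrite(f"pics/{save}.png",c["img"][:,:,::-1])
    return c,(np.array(o["position"]),np.array(o["tool_rot"]))
E
python3 - <<'E'
from h import *
c=camera("top");s=camera("scene");print("topcam",-c["R"].T@c["t"])
for n,uv,z in [("cup",(287,240),.02),("drop",(334,203),.06),("blow",(384,167),.05),("lacq",(449,170),.04),("red",(194,323),.02),("blk",(375,312),.02),("clock",(500,410),.0),("box",(395,108),0),("cupW",(334,252),.02),("cupO",(298,184),.02),("blackcup",(332,140),.02),("wall",(200,210),0),("glass",(403,215),0)]:
    print(n,plane(c,uv,z).round(3))
print(tri([ray(c,(287,238)),ray(s,(298,233))]))
a,p=wrist("w0");print(a["intrinsics"],a["T_tool_cam"].round(3),Ro.from_quat(p[1]).as_matrix().round(2))
top=c["img"][170:310,200:340,::-1];cv2.imwrite("pics/crop1.png",cv2.resize(top,None,fx=4,fy=4))
E
```

```text
topcam [0.44621248 0.15811643 0.8934819 ]
cup [0.565 0.211 0.02 ]
drop [0.622 0.131 0.06 ]
blow [0.686 0.045 0.05 ]
lacq [ 0.684 -0.068  0.04 ]
red [0.423 0.368 0.02 ]
blk [0.441 0.06  0.02 ]
clock [ 0.275 -0.152  0.   ]
box [ 0.811  0.017 -0.   ]
cupW [0.544 0.13  0.02 ]
cupO [0.664 0.192 0.02 ]
blackcup [0.744 0.132 0.02 ]
wall [0.622 0.368 0.   ]
glass [0.613 0.006 0.   ]
(array([0.56840312, 0.21127197, 0.0195234 ]), np.float64(0.0002586921552934485))
[[371.64829954   0.         322.2070752 ]
 [  0.         371.64829954 233.50804119]
 [  0.           0.           1.        ]] [[-0.    -0.961 -0.275  0.074]
 [ 1.    -0.    -0.001 -0.002]
 [ 0.001 -0.275  0.961 -0.152]
 [ 0.     0.     0.     1.   ]] [[-0.91  0.41 -0.  ]
 [ 0.41  0.91 -0.  ]
 [ 0.   -0.   -1.  ]]
```

View pics/crop1.png

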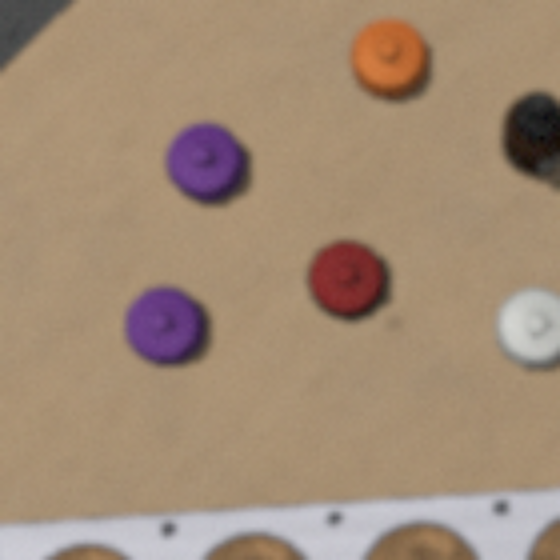

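The enlarged crop confirms the red lid on a black base at crop (347,278), which is full-image (286.8,239.5). The other cups are orange, purple and white. Next I rotate the tool so its fingers close along world x, which is across the strip, and fly in.

```bash
python3 -m pendant '[[[0,0,0,0,0,10.6,1],[0,0,0,0,0,10.6,1],[0,0,0,0,0,10.6,1],[0,0,0,0,0,10.6,1],[0,0,0,0,0,10.6,1]]]' && python3 -m pendant '[[[0,0,0,0,0,10.6,1],[0,0,0,0,0,2,1],[-0.05,0.035,0,0,0,0,1],[-0.05,0.035,0,0,0,0,1],[-0.05,0.035,0,0,0,0,1]]]' && python3 -m pendant '[[[-0.05,0.035,0,0,0,0,1],[-0.05,0.035,0,0,0,0,1],[-0.05,0.035,0,0,0,0,1],[-0.05,0.035,0,0,0,0,1],[0,0,0,0,0,0,1]]]'
python3 - <<'E'
from h import *
c,p=wrist("w1");print(p[0],Ro.from_quat(p[1]).as_matrix().round(3));np.save("p1.npy",np.r_[p[0],p[1]])
for n,X in dict(cup=(.565,.211,.02),lacq=(.684,-.068,.04),blow=(.686,.045,.05)).items():print(n,proj(c,X,p))
E
```

```text
time: 0.88
position: [0.258, 0.5691, 0.2334]
tool_rot: [0.628, 0.779, -0.0, 0.0]
ft_force: [0.2, 0.0, -0.8]
grip_width: 0.087
grip_force: 0.0
time: 1.5
position: [0.3639, 0.4179, 0.2336]
tool_rot: [0.706, 0.708, 0.0, 0.0]
ft_force: [0.9, -0.9, 0.3]
grip_width: 0.0868
grip_force: 0.0
time: 2.12
position: [0.5063, 0.2157, 0.2337]
tool_rot: [0.709, 0.706, 0.001, 0.001]
ft_force: [0.6, 1.1, 1.2]
grip_width: 0.0869
grip_force: 0.0
[0.5062525  0.21572226 0.23371325] [[ 0.004  1.     0.002]
 [ 1.    -0.004 -0.   ]
 [-0.     0.002 -1.   ]]
cup [379.64116979 207.45527317]
lacq [456.20046598 418.56571877]
blow [477.27512032 354.74478003]
```

View pics/w1.png

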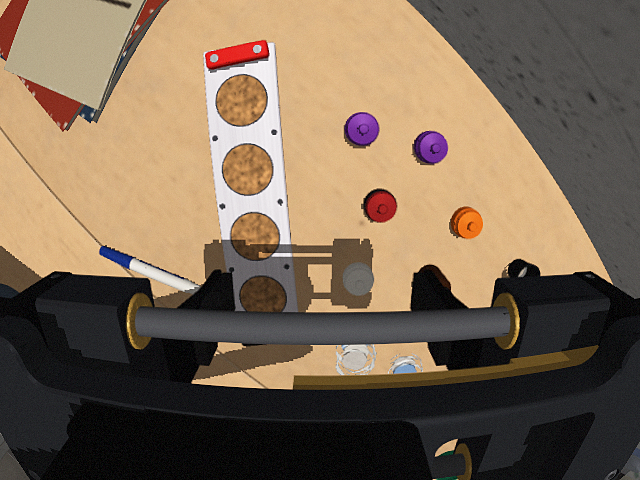

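The wrist view shows the red block at (238,53), cork marks at (241,100), (247,169) and (255,236), with the fourth at about (263,295) partly occluded, and the red cup at (380,206). Now I measure the cup and corks from both views.

```bash
cat >> h.py <<'E'
def blob(img,lo,hi,roi,minA=30):
    x0,y0,x1,y1=roi;h=cv2.cvtColor(img[y0:y1,x0:x1],cv2.COLOR_RGB2HSV);m=cv2.morphologyEx(cv2.inRange(h,lo,hi),cv2.MORPH_CLOSE,np.ones((5,5)))
    cs=[c for c in cv2.findContours(m,cv2.RETR_EXTERNAL,cv2.CHAIN_APPROX_NONE)[0] if cv2.contourArea(c)>minA]
    return [(np.array(cv2.fitEllipse(c)[0])+[x0,y0],np.round(cv2.fitEllipse(c)[1],1),c+[x0,y0]) for c in sorted(cs,key=cv2.contourArea,reverse=True) if len(c)>5]
RED=((0,110,50),(8,255,255));CORK=((5,70,40),(25,255,215))
E
python3 - <<'E'
from h import *
t=camera("top");c,p=wrist()
# red cup
bt=blob(t["img"],*RED,(265,218,310,262));bw=blob(c["img"],*RED,(350,180,410,230))
print("cup",[b[:2] for b in bt+bw]);print(tri([ray(t,bt[0][0]),ray(c,bw[0][0],p)]))
# strip: cork holes in white area
def holes(img,roi):
    x0,y0,x1,y1=roi;h=cv2.cvtColor(img[y0:y1,x0:x1],cv2.COLOR_RGB2HSV)
    m=cv2.inRange(h,(0,0,60),(180,45,255))  # greyish = aluminium
    cs,hi=cv2.findContours(m,cv2.RETR_CCOMP,cv2.CHAIN_APPROX_NONE)
    return [(np.array(cv2.fitEllipse(k)[0])+[x0,y0],np.round(cv2.fitEllipse(k)[1],1)) for k,q in zip(cs,hi[0]) if q[3]>=0 and cv2.contourArea(k)>300]
ht=sorted(holes(t["img"],(180,280,392,352)),key=lambda a:a[0][0]);hw=sorted(holes(c["img"],(195,35,310,320)),key=lambda a:a[0][1])
print(ht,hw)
for a,b in zip(ht,hw): print(tri([ray(t,a[0]),ray(c,b[0],p)]),plane(t,a[0],.008).round(4),plane(c,b[0],.008,p).round(4))
for a in ht: print(plane(t,a[0],.008).round(4))
E
```

```text
cup [(array([384.5872879 , 209.85558701]), array([29.2, 30.5]))]Traceback (most recent call last):
  File "<stdin>", line 5, in <module>
IndexError: list index out of range
```

```bash
cat > m1.py <<'E'
from h import *
t=camera("top");t["img"]=cv2.imread("pics/top0.png")[:,:,::-1].copy();c,p=wrist();print(get_obs()["time"],p[0].round(4))
bt=blob(t["img"],*RED,(265,218,310,262));bw=blob(c["img"],*RED,(350,180,410,240))
print("cup",[b[:2] for b in bt+bw]);print(tri([ray(t,bt[0][0]),ray(c,bw[0][0],p)]))
def holes(img,roi):
    x0,y0,x1,y1=roi;h=cv2.cvtColor(img[y0:y1,x0:x1],cv2.COLOR_RGB2HSV)
    m=cv2.inRange(h,(0,0,60),(180,45,255))
    cs,hi=cv2.findContours(m,cv2.RETR_CCOMP,cv2.CHAIN_APPROX_NONE)
    return [(np.array(cv2.fitEllipse(k)[0])+[x0,y0],np.round(cv2.fitEllipse(k)[1],1)) for k,q in zip(cs,hi[0]) if q[3]>=0 and cv2.contourArea(k)>300]
ht=sorted(holes(t["img"],(180,280,392,352)),key=lambda a:a[0][0]);hw=sorted(holes(c["img"],(195,35,310,320)),key=lambda a:a[0][1])
for a,b in zip(ht,hw): print(b,tri([ray(t,a[0]),ray(c,b[0],p)]),plane(c,b[0],.008,p).round(4))
for a in ht: print(a,plane(t,a[0],.008).round(4))
E
python3 m1.py
```

```text
2.375 [0.502  0.2201 0.2334]
cup [(array([286.20685387, 239.14036179]), array([17.1, 17.8])), (array([385.32262802, 211.02303314]), array([29.6, 30.2]))]
(array([0.56626981, 0.2123583 , 0.01991264]), np.float64(0.0002250686159667133))
(array([246.57763672, 103.46652222]), array([51.6, 53.1])) (array([0.42587352, 0.32196854, 0.01407631]), np.float64(0.0008190588622388487)) [0.4251 0.3217 0.008 ]
(array([252.11220169, 172.9021759 ]), array([51.2, 52.3])) (array([0.43055092, 0.25094889, 0.01536812]), np.float64(0.0004527289273009905)) [0.4295 0.2498 0.008 ]
(array([258.90557861, 239.9312439 ]), array([48.3, 51. ])) (array([0.434998  , 0.17986744, 0.01489999]), np.float64(0.00020384362552504102)) [0.4339 0.1777 0.008 ]
(array([221.3383255 , 321.37390518]), array([30.5, 31.4])) [0.4253 0.3238 0.008 ]
(array([263.08429718, 318.56861496]), array([30.4, 31.2])) [0.4301 0.252  0.008 ]
(array([304.82032013, 315.82236099]), array([30.6, 31.2])) [0.4347 0.1801 0.008 ]
(array([346.56840515, 313.19386673]), array([30.9, 30.9])) [0.4392 0.1081 0.008 ]
```

The cup's lid-edge height comes out at about 20 mm and the strip top at about 14 mm, consistent with the text within the 2 mm calibration. Next I descend above the cup and re-measure.

```bash
python3 -m pendant '[[[-0.003,0.022,0.03,0,0,0,1],[-0.003,0.022,0.05,0,0,0,1],[-0.002,0.02,0.04,0,0,0,1],[0,0,0,0,0,0,1],[0,0,0,0,0,0,1]]]'
python3 - <<'E'
from h import *
t=camera("top");t["img"]=cv2.imread("pics/top0.png")[:,:,::-1].copy();c,p=wrist("w2");print(p[0].round(4),Ro.from_quat(p[1]).as_matrix().round(3).tolist())
bt=blob(t["img"],*RED,(265,218,310,262));e=proj(c,(.566,.212,.02),p);print(e);x,y=e.astype(int)
bw=blob(c["img"],*RED,(x-60,y-60,x+60,min(480,y+60)))
print([b[:2] for b in bw]);print(tri([ray(t,bt[0][0]),ray(c,bw[0][0],p)]),plane(t,bt[0][0],.018),plane(c,bw[0][0],.018,p))
E
```

```text
time: 3.0
position: [0.5664, 0.2124, 0.1143]
tool_rot: [0.706, 0.708, 0.0, -0.0]
ft_force: [0.1, -0.1, 1.1]
grip_width: 0.0869
grip_force: 0.0
[0.5669 0.2123 0.1151] [[-0.002, 1.0, 0.002], [1.0, 0.002, 0.0], [0.0, 0.002, -1.0]]
[320.59329962 237.09051754]
[(array([322.04273605, 236.36436462]), array([43.8, 44.7]))]
(array([0.56680528, 0.21236069, 0.0191512 ]), np.float64(0.00021754556630879844)) [0.56675849 0.21250786 0.018     ] [0.56700924 0.21193736 0.018     ]
```

View pics/w2.png

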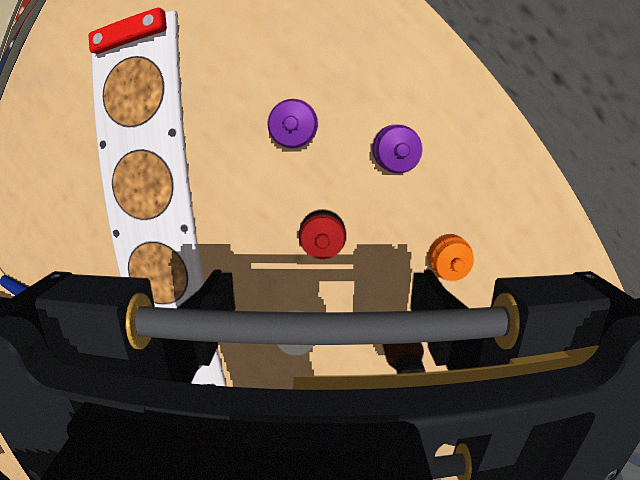

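The cup is at (322,236), directly under the TCP, and the path down is clear.

```bash
python3 -m pendant '[[[0,0,0.035,0,0,0,1],[0,0,0.035,0,0,0,1],[0,0,0.02,0,0,0,1],[0,0,0.011,0,0,0,1],[0,0,0,0,0,0,1]]]' 12 && python3 -m pendant '[[[0,0,0,0,0,0,0.3],[0,0,0,0,0,0,0.3],[0,0,0,0,0,0,0.3],[0,0,0,0,0,0,0.3],[0,0,0,0,0,0,0.3]]]'  && python3 -m pendant '[[[0,0,0,0,0,0,0.3],[0,0,0,0,0,0,0.3],[0,0,0,0,0,0,0.3],[0,0,0,0,0,0,0.3],[0,0,0,0,0,0,0.3]]]'
```

```text
time: 3.72
position: [0.5672, 0.2113, 0.0127]
tool_rot: [0.707, 0.707, 0.0, 0.0]
ft_force: [0.3, 0.4, 0.6]
grip_width: 0.087
grip_force: 0.0
time: 4.35
position: [0.5672, 0.2112, 0.0126]
tool_rot: [0.707, 0.707, 0.0, 0.0]
ft_force: [0.9, -0.0, -1.5]
grip_width: 0.0453
grip_force: 0.0
time: 4.97
position: [0.5671, 0.2112, 0.0125]
tool_rot: [0.707, 0.707, -0.0, -0.0]
ft_force: [-0.2, 0.7, 0.6]
grip_width: 0.0325
grip_force: 12.0
```

```bash
python3 -m pendant '[[[0,0,-0.02,0,0,0,0.3],[0,0,-0.045,0,0,0,0.3],[0.025,-0.03,0,0,0,0,0.3],[0.037,-0.047,0,0,0,0,0.3],[0.037,-0.047,0,0,0,0,0.3]]]' && python3 -m pendant '[[[0.0126,-0.0178,0,0,0,0,0.3],[0,0,0,0,0,0,0.3],[0,0,0.02,0,0,0,0.3],[0,0,0.02,0,0,0,0.3],[0,0,0,0,0,0,0.3]]]'
python3 - <<'E'
from h import *
c,p=wrist("w3");print(p[0].round(4))
for i,m in enumerate([(.4253,.3238,.008),(.4301,.252,.008)]):print(proj(c,m,p))
b=blob(c["img"],*CORK,(0,0,640,300),800);print([q[:2] for q in b])
E
```

```text
time: 5.6
position: [0.4428, 0.3111, 0.0792]
tool_rot: [0.708, 0.707, 0.001, 0.0]
ft_force: [0.7, 0.6, -1.0]
grip_width: 0.0325
grip_force: 11.9
time: 6.22
position: [0.4267, 0.3217, 0.0368]
tool_rot: [0.708, 0.706, -0.0, 0.0]
ft_force: [-0.4, -0.6, 0.3]
grip_width: 0.0327
grip_force: 11.9
[0.4267 0.3217 0.0368]
[319.35767709 268.74008369]
[327.92044239 377.87971035]
[(array([135.42214966,  46.90660858]), array([ 47.8, 232.2])), (array([318.57269287, 254.24931335]), array([56.4, 94. ])), (array([38.78437424, 33.53458786]), array([53.8, 84.9])), (array([190.34780884, 283.38827515]), array([ 68.3, 119.3])), (array([423.31402588, 274.17340088]), array([49.3, 75.9]))]
```

View pics/w3.png

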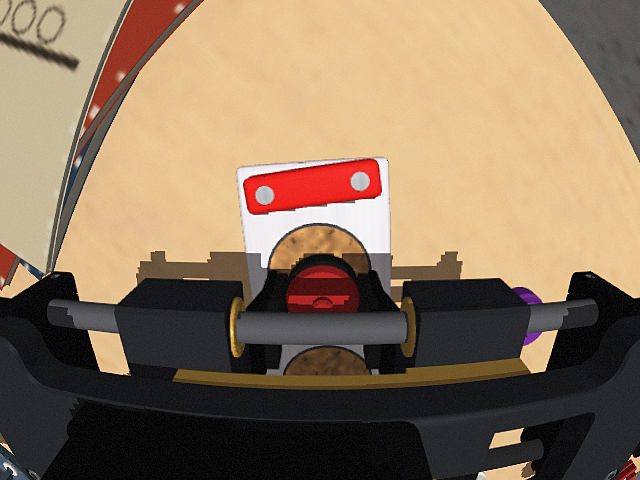

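The held cup is at (322,290) above the red-end cork, whose upper edge is at row 223, with the next cork's upper edge at row 347. I check these edges against the estimated mark positions.

Run:
```python
from h import *
c,p=wrist();print(p[0].round(4))
for uv in [(319,223.5),(327,347),(270,262),(371,262)]:print(uv,plane(c,uv,.008,p).round(4))
```

```text
[0.427  0.3221 0.0375]
(319, 223.5) [0.4255 0.3484 0.008 ]
(327, 347) [0.4297 0.2749 0.008 ]
(270, 262) [0.3997 0.3276 0.008 ]
(371, 262) [0.4527 0.3275 0.008 ]
```

```bash
python3 -m pendant '[[[0,-0.001,0.008,0,0,0,0.3],[0,0,0.006,0,0,0,0.3],[0,0,0.0025,0,0,0,0.3],[0,0,0,0,0,0,0.3],[0,0,0,0,0,0,0.3]]]' && python3 -m pendant '[[[0,0,0,0,0,0,0.45],[0,0,0,0,0,0,0.6],[0,0,0,0,0,0,0.8],[0,0,0,0,0,0,1],[0,0,-0.03,0,0,0,1]]]' && python3 -m pendant '[[[0,0,-0.05,0,0,0,1],[0,0,-0.06,0,0,0,1],[0,0,-0.03,0,0,0,1],[-0.04,0,0,0,0,0,1],[-0.04,0,0,0,0,0,1]]]'
python3 - <<'E'
from h import *
c,p=wrist("w4");print(p[0].round(4));m=(.426,.3225,.008)
for z in(.008,.026):print(proj(c,(m[0],m[1],z),p))
x,y=proj(c,(m[0],m[1],.026),p).astype(int)
bw=blob(c["img"],*RED,(x-40,y-40,x+40,y+40));print([b[:2] for b in bw],plane(c,bw[0][0],.026,p))
b=blob(c["img"],*CORK,(x-60,y-60,x+60,y+60),300);print([q[:2] for q in b],plane(c,b[0][0],.008,p))
cv2.imwrite("pics/crop4.png",cv2.resize(c["img"][max(0,y-70):y+70,x-80:x+80,::-1],None,fx=4,fy=4))
E
```

```text
time: 6.95
position: [0.4244, 0.3229, 0.0211]
tool_rot: [0.707, 0.707, 0.0, 0.0]
ft_force: [-0.3, -0.5, -0.0]
grip_width: 0.0328
grip_force: 11.9
time: 7.58
position: [0.4229, 0.322, 0.0497]
tool_rot: [0.707, 0.707, -0.002, -0.001]
ft_force: [-0.0, 0.0, 0.7]
grip_width: 0.0711
grip_force: 0.0
time: 8.2
position: [0.4243, 0.2423, 0.1918]
tool_rot: [0.706, 0.708, 0.001, 0.001]
ft_force: [0.9, -0.4, -1.0]
grip_width: 0.0868
grip_force: 0.0
[0.4243 0.2423 0.1918]
[323.79573995 121.96449351]
[323.92021791 121.52334127]
[(array([321.90716934, 121.13881302]), array([35.5, 36.1])), (array([293.35342503,  82.37302542]), array([ 3.3, 39.7]))] [0.42430169 0.32282603 0.026     ]
[(array([322.74100113, 122.94168854]), array([57.5, 58.1]))] [0.42506147 0.32161374 0.008     ]
```

View pics/crop4.png

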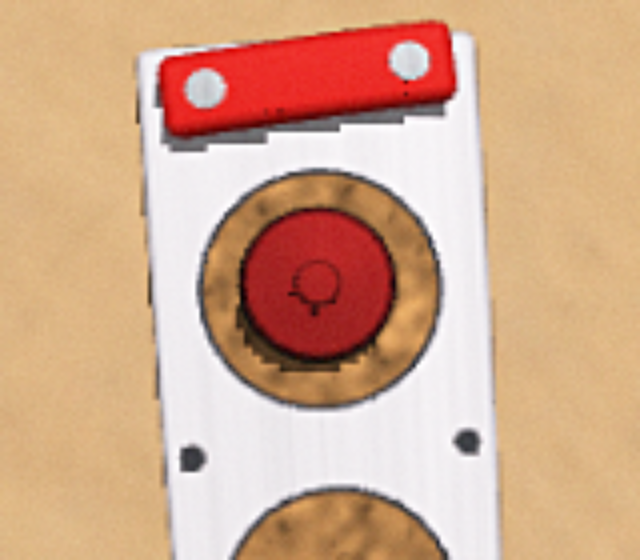

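The cup is centred on its cork within about 1 mm: cup at crop (317,283), cork at (320,288). Before going right, I check the arm's clearance to the clock dome.

Run:
```python
from h import *
o=get_obs();q=np.array(o["q"]);P=np.array(o["position"]);print(q.round(3),P.round(3))
Q=[np.array([.966,.528,1.434]),q[:3]];R=[np.hypot(.258,.569),np.hypot(*P[:2])];Z=[.2335,P[2]]
A=[];b=[]
for k,r,z in zip(Q,R,Z):
    s=k[1]+k[2];A+= [[np.sin(k[1]),np.sin(s),0],[np.cos(k[1]),np.cos(s),1]];b+=[r,z]
print(np.linalg.lstsq(np.array(A),np.array(b),rcond=None)[:2])
s=camera("scene");t=camera("top");print("scene cam",-s["R"].T@s["t"])
oo,d=ray(s,(530,110))
for x in(.2,.28,.36):
    k=(x-oo[0])/d[0];print("dome top ray",oo+k*d)
for uv in((435,410),(520,322),(350,480)):print(plane(t,uv,0))
for uv in ((390,222),(405,215)): print(plane(s,uv,0.05))
```

```text
[ 0.284  0.406  1.819 -0.004  0.92   0.286] [0.423 0.238 0.191]
(array([ 0.64144599,  0.31246277, -0.20478764]), array([0.00043394]))
scene cam [-0.07877139 -0.1812225   0.51250465]
dome top ray [ 0.2        -0.16888467  0.42812366]
dome top ray [ 0.28       -0.16534404  0.40390855]
dome top ray [ 0.36       -0.16180341  0.37969345]
[ 0.27549046 -0.04178079  0.        ]
[ 0.42384593 -0.19347455  0.        ]
[ 1.61580581e-01  1.03861223e-01 -1.11022302e-16]
[0.63989398 0.04704656 0.05      ]
[0.67745554 0.0296595  0.05      ]
```

```bash
python3 -m pendant '[[[-0.046,0.032,-0.012,0,0,0,1],[-0.046,0.032,-0.012,0,0,0,1],[-0.046,0.032,-0.012,0,0,0,1],[-0.046,0.032,-0.012,0,0,0,1],[-0.046,0.032,-0.012,0,0,0,1]]]' && python3 -m pendant '[[[0,0,0,0,0,-10,1],[0,0,0,0,0,-10,1],[0,0,0,0,0,-10,1],[0,0,0,0,0,-10,1],[0,0,0,0,0,-10,1]]]' && python3 -m pendant '[[[0,0,0,0,0,-10,1],[0,0,0,0,0,-10,1],[0,0,0,0,0,-10,1],[0,0,0,0,0,-10,1],[0,0,0,0,0,0,1]]]'
python3 - <<'E'
from h import *
c,p=wrist("w5");print(p[0],Ro.from_quat(p[1]).as_matrix().round(3).tolist());np.save("p5.npy",np.r_[p[0],p[1]])
E
```

```text
time: 8.98
position: [0.5857, 0.0123, 0.2514]
tool_rot: [0.707, 0.707, 0.0, -0.0]
ft_force: [0.7, 0.2, 0.3]
grip_width: 0.0869
grip_force: 0.0
time: 9.6
position: [0.5848, 0.0139, 0.2508]
tool_rot: [0.339, 0.941, 0.0, -0.0]
ft_force: [-0.3, -0.5, 0.0]
grip_width: 0.0872
grip_force: 0.0
time: 10.22
position: [0.5847, 0.0138, 0.2508]
tool_rot: [0.001, 1.0, 0.0, 0.0]
ft_force: [0.3, 0.3, -0.0]
grip_width: 0.0865
grip_force: 0.0
[0.58467064 0.01378547 0.25083281] [[-1.0, 0.001, 0.0], [0.001, 1.0, 0.0], [-0.0, 0.0, -1.0]]
```

View pics/w5.png

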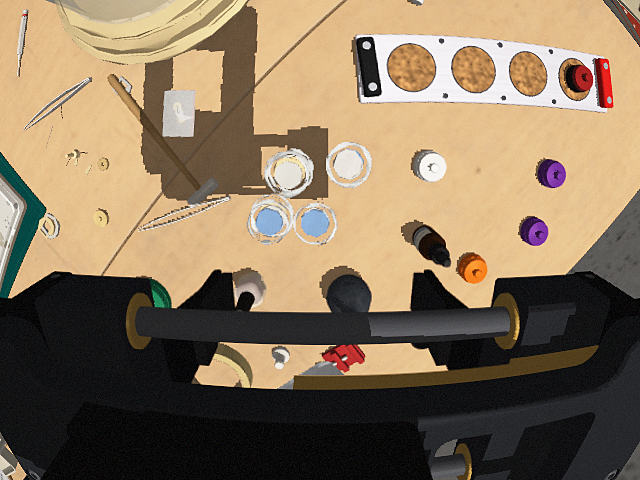

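The wrist view shows the lacquer body at (248,285) with its cap at (248,300), the blower at (348,292), the dropper base at (420,232) with its teat at (443,262), and glasses near (270,220) and (315,220). Next I go above the lacquer with the fingers closing along y, well clear of the glasses.

```bash
python3 -m pendant '[[[-0.025,-0.02,0.02,0,0,0,1],[-0.025,-0.02,0.025,0,0,0,1],[-0.025,-0.02,0.025,0,0,0,1],[-0.022,-0.02,0.025,0,0,0,1],[0,0,0,0,0,0,1]]]'
python3 - <<'E'
from h import *
c,p=wrist("w6");print(p[0],Ro.from_quat(p[1]).as_matrix().round(3).tolist());np.save("p6.npy",np.r_[p[0],p[1]])
print(proj(c,(.684,-.068,0),p),proj(c,(.684,-.068,.079),p),proj(c,(.684,-.068,.046),p))
cv2.imwrite("pics/crop6.png",cv2.resize(c["img"][130:400,160:480,::-1],None,fx=2.2,fy=2.2))
E
```

```text
time: 10.9
position: [0.6813, -0.0681, 0.1531]
tool_rot: [0.002, 1.0, 0.0, -0.002]
ft_force: [-0.1, -0.6, 0.4]
grip_width: 0.0869
grip_force: 0.0
[ 0.68129059 -0.06809492  0.15308599] [[-1.0, 0.004, -0.004], [0.004, 1.0, 0.001], [0.004, 0.001, -1.0]]
[325.00548833 223.54400832] [325.91539943 253.66646366] [325.47516849 239.03647963]
```

View pics/crop6.png

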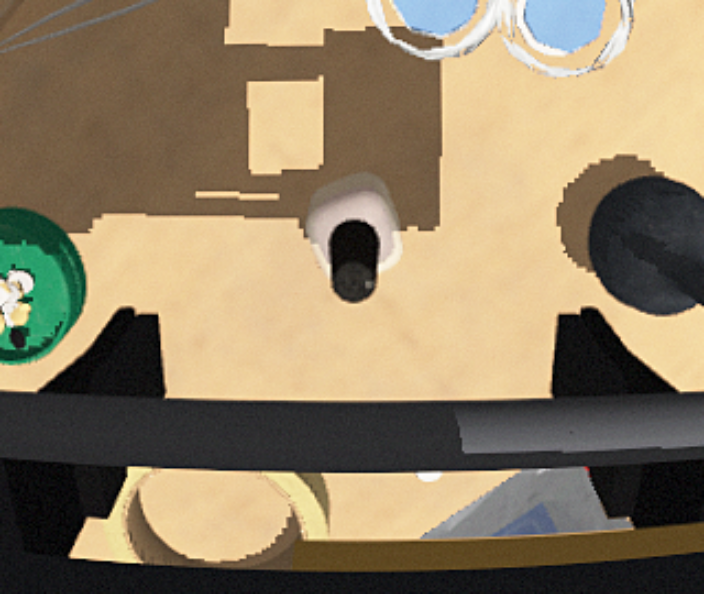

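The lacquer is the pale pink body at crop (352,232) with its black cap top at crop (354,282), which is full-image (321,258). I triangulate the cap top with the overhead view.

```bash
cat >> h.py <<'E'
T0=cv2.imread("pics/top0.png")[:,:,::-1].copy()
def dark(img,roi,v=60,k=3):
    x0,y0,x1,y1=roi;g=img[y0:y1,x0:x1].max(2);m=(g<v).astype(np.uint8)
    cs=cv2.findContours(m,cv2.RETR_EXTERNAL,cv2.CHAIN_APPROX_NONE)[0]
    c=max(cs,key=cv2.contourArea);return cv2.minAreaRect(c),c.reshape(-1,2)+[x0,y0],(x0,y0)
E
python3 - <<'E'
from h import *
t=camera("top");c=camera("wrist");a=np.load("p6.npy");p=(a[:3],a[3:]);im=cv2.imread("pics/w6.png")[:,:,::-1]
r,k,_=dark(T0,(436,150,466,184),70);print("top",r,k.min(0),k.max(0))
r,k2,_=dark(im,(300,215,345,270),60);print("w6",r,k2.min(0),k2.max(0))
w=k2[k2[:,1]<k2[:,1].max()+1];ym=k2[:,1].max();s=(k2[:,0].max()-k2[:,0].min()+1)/2
uw=(k2[:,0].mean(),ym-s+.5);print("cap top w6",uw,plane(c,uw,.079,p))
# cap top in top0: end furthest from image centre
print(proj(t,(.684,-.068,.079)),proj(t,(.684,-.068,.046)))
v=np.array([r0 for r0 in k]);d=np.array([1,-.55]);d/=np.linalg.norm(d);
cv2.imwrite("pics/x.png",0*im)
r=cv2.minAreaRect(k.astype(np.float32));(cx,cy),(w_,h_),an=r;s=min(w_,h_)/2;e=(k@d).max();ut=np.array([cx,cy]);ut=ut+d*(e-ut@d-s);print("cap top top0",ut,plane(t,ut,.079))
print(tri([ray(t,ut),ray(c,uw,p)]))
E
```

```text
top ((15.500001907348633, 16.0), (7.77817440032959, 12.020814895629883), 45.0) [446 161] [457 171]
w6 ((20.5, 33.0), (36.0, 21.0), 90.0) [310 230] [331 266]
cap top w6 (np.float64(320.82474226804123), np.float64(255.5)) [ 0.6852342  -0.07128653  0.079     ]
[455.21125305 163.29143037] [450.02364361 168.78797813]
cap top top0 [453.58178392 164.85506767] [ 0.68136361 -0.06524054  0.079     ]
(array([ 0.68902831, -0.07089506,  0.06090465]), np.float64(0.0023966606859777075))
```

Run:
```python
from h import *
c,p=wrist();im=c["img"];print(p[0].round(4),Ro.from_quat(p[1]).as_matrix().round(4).tolist())
r,k,_=dark(im,(300,215,345,275),60);print(k.min(0),k.max(0))
s=(k[:,0].max()-k[:,0].min()+1)/2;u=((k[:,0].max()+k[:,0].min())/2,k[:,1].max()-s+.5);print(u,s,plane(c,u,.079,p))
b=(u[0],k[:,1].min()+s);print("upper end",b,plane(c,b,.046,p))
```

```text
[ 0.6811 -0.0663  0.1566] [[-1.0, 0.0006, -0.0001], [0.0006, 1.0, 0.0004], [0.0001, 0.0004, -1.0]]
[308 229] [329 257]
(np.float64(318.5), np.float64(246.5)) 11.0 [ 0.68029397 -0.07107954  0.079     ]
upper end (np.float64(318.5), np.float64(240.0)) [ 0.68593384 -0.07142697  0.046     ]
```

```bash
python3 -m pendant '[[[-0.003,-0.005,0.02,0,0,0,1],[0,0,0.04,0,0,0,1],[0,0,0.04,0,0,0,1],[0,0,0.022,0,0,0,1],[0,0,0.008,0,0,0,1]]]' 10 && python3 -m pendant '[[[0,0,0,0,0,0,0.55],[0,0,0,0,0,0,0.55],[0,0,0,0,0,0,0.45],[0,0,0,0,0,0,0.4],[0,0,0,0,0,0,0.25]]]'  && python3 -m pendant '[[[0,0,0,0,0,0,0.25],[0,0,0,0,0,0,0.25],[0,0,0,0,0,0,0.25],[0,0,0,0,0,0,0.25],[0,0,0,0,0,0,0.25]]]'
python3 - <<'E'
from h import *
c,p=wrist();print(p[0].round(4));cv2.imwrite("pics/crop7.png",cv2.resize(c["img"][150:400,160:480,::-1],None,fx=2.2,fy=2.2))
E
```

```text
time: 11.72
position: [0.6834, -0.0719, 0.0244]
tool_rot: [-0.0, 1.0, 0.0, -0.001]
ft_force: [-0.4, 0.4, -0.2]
grip_width: 0.0871
grip_force: 0.0
time: 12.35
position: [0.6845, -0.0722, 0.0265]
tool_rot: [-0.0, 1.0, -0.0, 0.0]
ft_force: [0.5, -0.6, -0.3]
grip_width: 0.0448
grip_force: 0.0
time: 12.98
position: [0.6844, -0.0721, 0.0262]
tool_rot: [-0.0, 1.0, 0.0, 0.0]
ft_force: [-1.2, 1.1, 1.3]
grip_width: 0.0331
grip_force: 10.0
[ 0.6844 -0.0721  0.0262]
```

View pics/crop7.png

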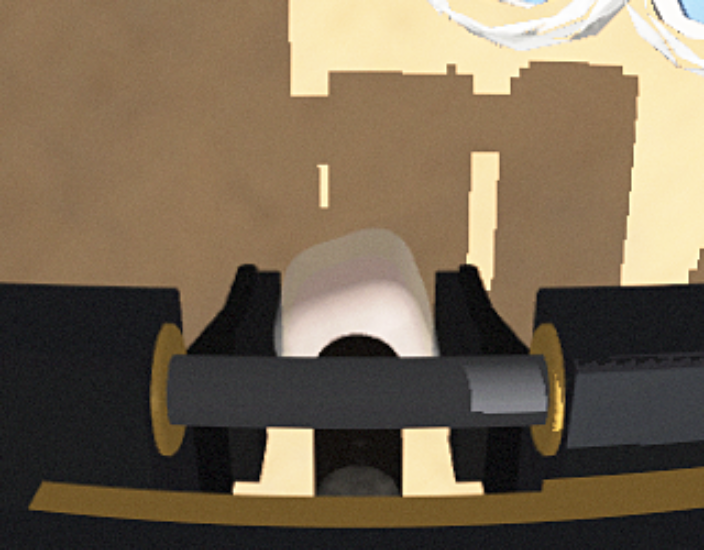

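The bottle stands between the pads with its cap upright at crop (357,400), and the grip reads 10 N. Lift, carry at height, then turn.

```bash
python3 -m pendant '[[[0,0,-0.03,0,0,0,0.25],[0,0,-0.055,0,0,0,0.25],[0,0,-0.055,0,0,0,0.25],[0.0364,0.046,0,0,0,0,0.25],[0.0364,0.046,0,0,0,0,0.25]]]' && python3 -m pendant '[[[0.0364,0.046,0,0,0,0,0.25],[0.0364,0.046,0,0,0,0,0.25],[0.0364,0.046,0,0,0,0,0.25],[0.0364,0.046,0,0,0,0,0.25],[0.0364,0.046,0,0,0,0,0.25]]]' && python3 -m pendant '[[[0,0,0,0,0,10,0.25],[0,0,0,0,0,10,0.25],[0,0,0,0,0,10,0.25],[0,0,0,0,0,10,0.25],[0,0,0,0,0,10,0.25]]]' && python3 -m pendant '[[[0,0,0,0,0,10,0.25],[0,0,0,0,0,10,0.25],[0,0,0,0,0,10,0.25],[0,0,0,0,0,10,0.25],[0,0,0,0,0,0,0.25]]]';python3 - <<'E'
from h import *
c,p=wrist("w8");print(p[0].round(4),Ro.from_quat(p[1]).as_matrix().round(4).tolist(),get_obs()["grip_width"])
E
```

```text
time: 13.65
position: [0.6113, 0.02, 0.1668]
tool_rot: [0.001, 1.0, -0.0, 0.001]
ft_force: [0.7, 0.6, -1.1]
grip_width: 0.033
grip_force: 10.0
time: 14.28
position: [0.4285, 0.2509, 0.166]
tool_rot: [0.0, 1.0, -0.0, 0.0]
ft_force: [0.8, 0.1, -0.2]
grip_width: 0.0331
grip_force: 10.0
time: 14.9
position: [0.4295, 0.2496, 0.1659]
tool_rot: [0.425, 0.905, -0.0, 0.0]
ft_force: [0.3, 0.0, -0.6]
grip_width: 0.0328
grip_force: 10.0
time: 15.52
position: [0.4295, 0.2496, 0.1659]
tool_rot: [0.706, 0.708, -0.0, 0.0]
ft_force: [-0.1, 0.7, -0.8]
grip_width: 0.0336
grip_force: 10.0
[0.4295 0.2496 0.1659] [[-0.0021, 1.0, -0.0001], [1.0, 0.0021, -0.0003], [-0.0003, -0.0001, -1.0]] 0.03305042456605298
```

```bash
python3 -m pendant '[[[0,0,0.05,0,0,0,0.25],[0,0,0.05,0,0,0,0.25],[0,0,0.02,0,0,0,0.25],[0,0,0.0095,0,0,0,0.25],[0,0,0,0,0,0,0.25]]]' && python3 -m pendant '[[[0,0,0,0,0,0,0.25],[0,0,0.001,0,0,0,0.25],[0,0,0,0,0,0,0.4],[0,0,0,0,0,0,0.45],[0,0,0,0,0,0,0.5]]]' && python3 -m pendant '[[[0,0,0,0,0,0,0.8],[0,0,0,0,0,0,1],[0,0,0,0,0,0,1],[0,0,-0.05,0,0,0,1],[0,0,-0.06,0,0,0,1]]]' && python3 -m pendant '[[[0,0,-0.05,0,0,0,1],[-0.04,0,0,0,0,0,1],[-0.05,0,0,0,0,0,1],[0,0,0,0,0,0,1],[0,0,0,0,0,0,1]]]'
python3 - <<'E'
from h import *
c,p=wrist("w9");print(p[0].round(4));
for z in(.008,.054,.087):print(proj(c,(.4295,.2498,z),p))
x,y=proj(c,(.4295,.2498,.008),p).astype(int);y=max(y,110);
cv2.imwrite("pics/crop9.png",cv2.resize(c["img"][y-110:y+110,x-140:x+140,::-1],None,fx=2.7,fy=2.7));print(x-140,y-110)
E
```

```text
time: 16.2
position: [0.4296, 0.2498, 0.0364]
tool_rot: [0.707, 0.708, -0.0, -0.0]
ft_force: [-0.5, 0.4, 0.3]
grip_width: 0.0328
grip_force: 10.0
time: 16.82
position: [0.4296, 0.2498, 0.0357]
tool_rot: [0.707, 0.707, 0.0, 0.0]
ft_force: [-0.9, 0.3, -0.8]
grip_width: 0.0408
grip_force: 0.0
time: 17.45
position: [0.4286, 0.2494, 0.1454]
tool_rot: [0.707, 0.707, -0.002, -0.001]
ft_force: [0.9, 0.5, -0.4]
grip_width: 0.0833
grip_force: 0.0
time: 18.08
position: [0.4296, 0.1599, 0.1956]
tool_rot: [0.707, 0.707, 0.0, -0.0]
ft_force: [0.5, 0.9, -0.1]
grip_width: 0.0869
grip_force: 0.0
[0.4296 0.1599 0.1956]
[321.95131656 111.5560014 ]
[321.900603   108.70581952]
[321.85317867 106.04434007]
181 1
```

View pics/crop9.png

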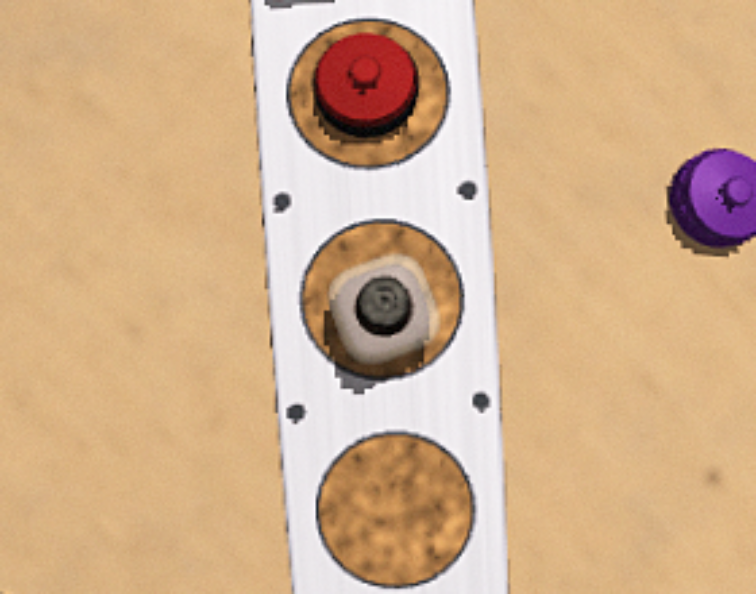

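The lacquer stands upright with its cap at crop (383,305) and the cork centre at (382,299). I compute the true offset from this.

Run:
```python
from h import *
c,p=wrist();im=c["img"]
print("cap",plane(c,(181+383/2.7,1+305/2.7),.087,p),"cork",plane(c,(181+382/2.7,1+299/2.7),.008,p),"cork3",plane(c,(181+396/2.7,1+509/2.7),.008,p),"body",plane(c,(181+382/2.7,1+311/2.7),.054,p))
print("cup",plane(c,(181+366/2.7,1+71/2.7),.034,p),"cork1",plane(c,(181+369/2.7,1+93/2.7),.008,p))
```

```text
cap [0.43005378 0.24462508 0.087     ] cork [0.42983964 0.25002469 0.008     ] cork3 [0.4346373  0.17841122 0.008     ] body [0.42981546 0.24426998 0.054     ]
cup [0.42489015 0.32234345 0.034     ] cork1 [0.42550533 0.3216958  0.008     ]
```

The lacquer sits 5.5 mm too far toward -y. I regrasp and shift it.

```bash
python3 -m pendant '[[[0.0425,0,0,0,0,0,1],[0.042,0,0,0,0,0,1],[0,0,0.05,0,0,0,1],[0,0,0.05,0,0,0,1],[0,0,0.04,0,0,0,1]]]' && python3 -m pendant '[[[0,0,0.02,0,0,0,1],[0,0,0,0,0,0,0.55],[0,0,0,0,0,0,0.45],[0,0,0,0,0,0,0.4],[0,0,0,0,0,0,0.25]]]' 10 && python3 -m pendant '[[[0,0,0,0,0,0,0.25],[0,0,0,0,0,0,0.25],[0,0,0,0,0,0,0.25],[0,0,-0.004,0,0,0,0.25],[0.0055,0,0,0,0,0,0.25]]]' && python3 -m pendant '[[[0,0,0,0,0,0,0.25],[0,0,0.0035,0,0,0,0.25],[0,0,0,0,0,0,0.25],[0,0,0,0,0,0,0.4],[0,0,0,0,0,0,0.45]]]' && python3 -m pendant '[[[0,0,0,0,0,0,0.7],[0,0,0,0,0,0,1],[0,0,0,0,0,0,1],[0,0,-0.05,0,0,0,1],[0,0,-0.06,0,0,0,1]]]' && python3 -m pendant '[[[0,0,-0.05,0,0,0,1],[-0.04,0,0,0,0,0,1],[-0.05,0,0,0,0,0,1],[0,0,0,0,0,0,1],[0,0,0,0,0,0,1]]]'
python3 - <<'E'
from h import *
c,p=wrist("w10");print(p[0].round(4));im=c["img"]
u=proj(c,(.43,.25,.087),p);x,y=u.astype(int);print(u)
m=(im[y-14:y+22,x-20:x+20].max(2)<110).astype(np.uint8);k=max(cv2.findContours(m,cv2.RETR_EXTERNAL,cv2.CHAIN_APPROX_NONE)[0],key=cv2.contourArea)
q=np.array(cv2.minEnclosingCircle(k)[0])+[x-20,y-14];print(q,cv2.minEnclosingCircle(k)[1],plane(c,q,.087,p))
E
```

```text
time: 18.8
position: [0.4288, 0.2457, 0.0537]
tool_rot: [0.706, 0.708, -0.0, -0.0]
ft_force: [1.2, -0.6, -0.3]
grip_width: 0.0869
grip_force: 0.0
time: 19.42
position: [0.4301, 0.2446, 0.0365]
tool_rot: [0.707, 0.707, 0.001, 0.0]
ft_force: [-0.8, 0.3, -0.6]
grip_width: 0.0548
grip_force: 0.0
time: 20.05
position: [0.4296, 0.2498, 0.0397]
tool_rot: [0.707, 0.707, 0.0, -0.0]
ft_force: [-0.5, -0.4, -1.1]
grip_width: 0.0329
grip_force: 10.0
time: 20.68
position: [0.4295, 0.2497, 0.036]
tool_rot: [0.707, 0.707, -0.0, -0.0]
ft_force: [-0.6, -0.4, 0.2]
grip_width: 0.0375
grip_force: 0.0
time: 21.3
position: [0.4286, 0.2494, 0.146]
tool_rot: [0.707, 0.707, -0.002, -0.001]
ft_force: [1.4, 0.0, -0.1]
grip_width: 0.0807
grip_force: 0.0
time: 21.92
position: [0.4296, 0.1599, 0.1961]
tool_rot: [0.707, 0.707, 0.0, -0.0]
ft_force: [-0.8, 0.5, -0.5]
grip_width: 0.087
grip_force: 0.0
[0.4296 0.1599 0.1961]
[322.63046809 105.76927883]
[321.68593025 107.17336655] 11.65459156036377 [0.42934592 0.24900916 0.087     ]
```

The lacquer is now within 1 mm of its mark. Next is the dropper.

```bash
python3 -m pendant '[[[-0.0075,0.048,0,0,0,0,0.7],[-0.0075,0.048,0,0,0,0,0.7],[-0.0075,0.048,0.015,0,0,0,0.7],[-0.0075,0.048,0.015,0,0,0,0.7],[0,0,0,0,0,0,0.7]]]'&& python3 -m pendant '[[[0,0,0,0,0,0,0.7],[0,0,0,0,0,0,0.7],[0,0,0,0,0,0,0.7],[0,0,0,0,0,0,0.7],[0,0,0,0,0,0,0.7]]]'
python3 - <<'E'
from h import *
c,p=wrist("w11");print(p[0].round(4));np.save("p11.npy",np.r_[p[0],p[1]])
print([proj(c,(.622,.131,z),p).round(1).tolist() for z in(0,.054,.09)])
cv2.imwrite("pics/crop11.png",cv2.resize(c["img"][120:340,190:450,::-1],None,fx=2.7,fy=2.7))
E
```

```text
time: 22.6
position: [0.6243, 0.1304, 0.1639]
tool_rot: [0.707, 0.707, 0.0, 0.0]
ft_force: [-0.3, 0.1, 0.2]
grip_width: 0.0611
grip_force: 0.0
time: 23.22
position: [0.6215, 0.1299, 0.1664]
tool_rot: [0.707, 0.707, 0.0, 0.0]
ft_force: [-0.5, -0.7, -0.5]
grip_width: 0.061
grip_force: 0.0
[0.6215 0.1299 0.1664]
[[322.7, 212.3], [322.8, 228.4], [322.9, 243.1]]
```

View pics/crop11.png

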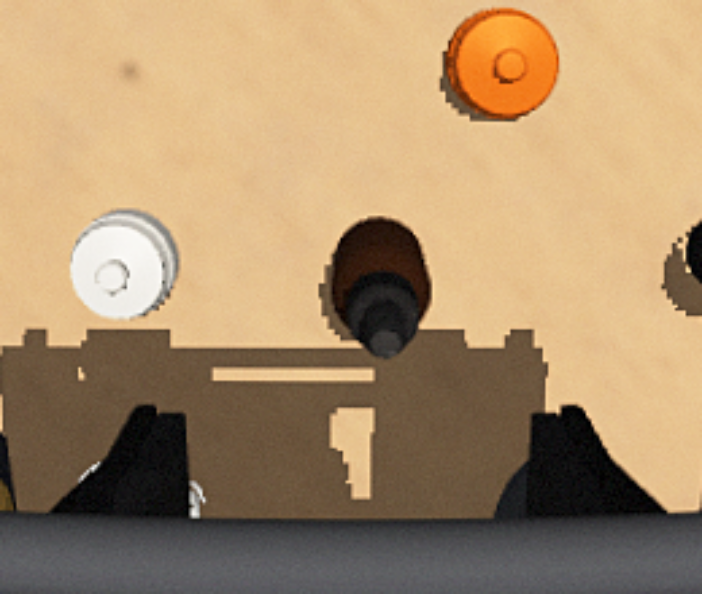

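The dropper's teat tip is at crop (387,343), its body spans (333–430, 217–335) and its base's front edge is at (379,217).

Run:
```python
from h import *
c,p=wrist();f=lambda u,v:(190+u/2.7,120+v/2.7);print(p[0].round(4))
print("teat",plane(c,f(387,343),.09,p),"base front",plane(c,f(379,217),0,p)-[0,.014,0],"body mid x",plane(c,f(382,275),.04,p))
t=camera("top")
r,k,_=dark(T0,(322,190,348,216),75);print(r,k.min(0),k.max(0)); X=plane(c,f(387,343),.09,p);print("teat in top0",proj(t,X),"base",proj(t,[X[0],X[1],0]))
for v in ((334,203),):print(plane(t,v,.045))
print("teat height check",tri([ray(c,f(387,343),p),ray(t,(335,202.))]))
```

```text
[0.6215 0.1298 0.1663]
teat [0.62877086 0.12828107 0.09      ] base front [0.62870232 0.12763107 0.        ] body mid x [0.62874923 0.13242275 0.04      ]
((12.09999942779541, 13.299999237060547), (16.54690170288086, 18.335756301879883), 26.56505012512207) [326 194] [342 213]
teat in top0 [336.10404619 194.81089646] base [334.28279719 206.05439812]
[0.62484201 0.13024127 0.045     ]
teat height check (array([0.62469954, 0.1268012 , 0.07592125]), np.float64(0.005377027185987622))
```

```bash
python3 -m pendant '[[[-0.0018,0.0073,0,0,0,0,0.7],[0,0,0.045,0,0,0,0.7],[0,0,0.045,0,0,0,0.7],[0,0,0.03,0,0,0,0.7],[0,0,0.009,0,0,0,0.7]]]' 10 && python3 -m pendant '[[[0,0,0,0,0,0,0.7],[0,0,0,0,0,0,0.45],[0,0,0,0,0,0,0.4],[0,0,0,0,0,0,0.35],[0,0,0,0,0,0,0.22]]]'  && python3 -m pendant '[[[0,0,0,0,0,0,0.22],[0,0,0,0,0,0,0.22],[0,0,0,0,0,0,0.22],[0,0,0,0,0,0,0.22],[0,0,0,0,0,0,0.22]]]'
```

```text
time: 24.0
position: [0.6279, 0.1277, 0.0347]
tool_rot: [0.707, 0.707, -0.001, -0.001]
ft_force: [-0.6, -0.8, 0.6]
grip_width: 0.0611
grip_force: 0.0
time: 24.62
position: [0.629, 0.128, 0.0375]
tool_rot: [0.707, 0.707, 0.0, 0.0]
ft_force: [0.2, 0.4, 0.0]
grip_width: 0.0287
grip_force: 0.3
time: 25.25
position: [0.629, 0.1281, 0.0374]
tool_rot: [0.707, 0.707, 0.0, 0.0]
ft_force: [-0.8, -0.4, 5.9]
grip_width: 0.0285
grip_force: 10.0
```

```bash
python3 -m pendant '[[[0,0,-0.03,0,0,0,0.22],[0,0,-0.045,0,0,0,0.22],[0,0,-0.04,0,0,0,0.22],[0.0125,-0.0487,0,0,0,0,0.22],[0.0125,-0.0487,0,0,0,0,0.22]]]' && python3 -m pendant '[[[0.0125,-0.0487,0,0,0,0,0.22],[0.0125,-0.0487,0,0,0,0,0.22],[0,0,0,0,0,0,0.22],[0,0,0.04,0,0,0,0.22],[0,0,0.04,0,0,0,0.22]]]' && python3 -m pendant '[[[0,0,0,0,0,0,0.22],[0,0,0,0,0,0,0.22],[0,0,0,0,0,0,0.22],[0,0,0,0,0,0,0.22],[0,0,0,0,0,0,0.22]]]';python3 - <<'E'
from h import *
c,p=wrist("w12");o=get_obs();print(p[0].round(4),o["ft_force"],o["grip_width"])
E
```

```text
time: 25.88
position: [0.5306, 0.153, 0.152]
tool_rot: [0.707, 0.707, 0.0, 0.0]
ft_force: [-0.3, -0.2, -0.7]
grip_width: 0.0284
grip_force: 10.0
time: 26.5
position: [0.4363, 0.1782, 0.0715]
tool_rot: [0.707, 0.707, 0.002, 0.001]
ft_force: [-0.2, -0.1, -0.6]
grip_width: 0.028
grip_force: 10.0
time: 27.12
position: [0.4345, 0.1781, 0.0728]
tool_rot: [0.707, 0.707, 0.001, 0.0]
ft_force: [-0.2, 0.4, -0.1]
grip_width: 0.0278
grip_force: 10.0
[0.4345 0.1781 0.0728] [ 0.00547993 -0.47457162 -0.93026173] 0.027768513549074354
```

```bash
python3 -m pendant '[[[0,0,0.01,0,0,0,0.22],[0,0,0.008,0,0,0,0.22],[0,0,0.005,0,0,0,0.22],[0,0,0.002,0,0,0,0.22],[0,0,0,0,0,0,0.22]]]' && python3 -m pendant '[[[0,0,0.001,0,0,0,0.22],[0,0,0,0,0,0,0.22],[0,0,0,0,0,0,0.33],[0,0,0,0,0,0,0.36],[0,0,0,0,0,0,0.4]]]' && python3 -m pendant '[[[0,0,0,0,0,0,0.6],[0,0,0,0,0,0,0.8],[0,0,0,0,0,0,1],[0,0,-0.05,0,0,0,1],[0,0,-0.06,0,0,0,1]]]' && python3 -m pendant '[[[0,0,-0.05,0,0,0,1],[-0.04,0,0,0,0,0,1],[-0.05,0,0,0,0,0,1],[0,0,0,0,0,0,1],[0,0,0,0,0,0,1]]]'
python3 - <<'E'
from h import *
c,p=wrist("w13");print(p[0].round(4))
x,y=proj(c,(.434,.178,.098),p).astype(int);x0,y0=x-110,max(0,y-110)
cv2.imwrite("pics/crop13.png",cv2.resize(c["img"][y0:y0+190,x0:x0+220,::-1],None,fx=3,fy=3));print(x0,y0)
E
```

```text
time: 27.8
position: [0.4339, 0.178, 0.0468]
tool_rot: [0.707, 0.707, -0.0, -0.0]
ft_force: [-0.4, 0.1, -0.9]
grip_width: 0.0285
grip_force: 10.0
time: 28.42
position: [0.4341, 0.178, 0.0461]
tool_rot: [0.707, 0.707, 0.0, 0.0]
ft_force: [0.4, -0.3, -0.1]
grip_width: 0.0333
grip_force: 0.0
time: 29.05
position: [0.433, 0.1777, 0.156]
tool_rot: [0.707, 0.707, -0.002, -0.001]
ft_force: [1.0, 0.4, 0.6]
grip_width: 0.077
grip_force: 0.0
time: 29.68
position: [0.4338, 0.0881, 0.206]
tool_rot: [0.707, 0.707, 0.0, -0.0]
ft_force: [-0.1, 0.6, -0.1]
grip_width: 0.087
grip_force: 0.0
[0.4338 0.0881 0.206 ]
212 0
```

View pics/crop13.png

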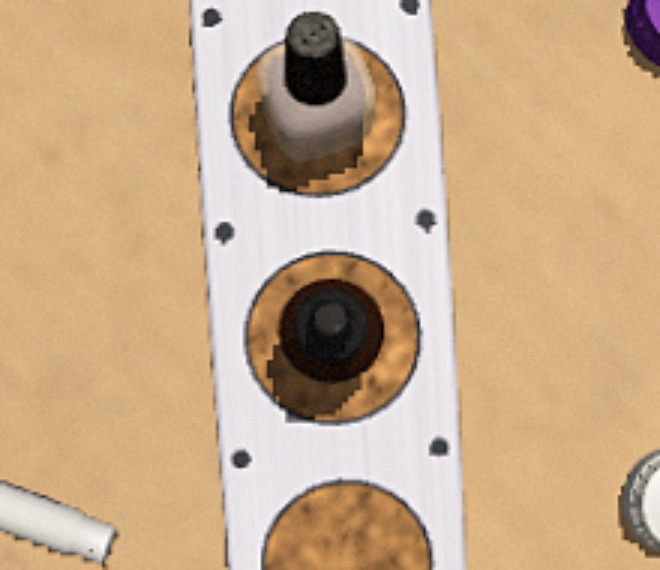

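The dropper stands centred, at crop (331,330) on the cork at (333,338), allowing for parallax. Next is the blower. I turn the fingers along y again, away from the blue box, and hover.

```bash
python3 -m pendant '[[[-0.011,0.055,0,0,0,0,1],[-0.011,0.055,0,0,0,0,1],[-0.011,0.055,0,0,0,0,1],[-0.011,0.055,0,0,0,0,1],[0,0,0,0,0,-10,0.7]]]'&& python3 -m pendant '[[[0,0,0,0,0,-10,0.7],[0,0,0,0,0,-10,0.7],[0,0,0,0,0,-10,0.7],[0,0,0,0,0,-10,0.7],[0,0,0,0,0,-10,0.7]]]' && python3 -m pendant '[[[0,0,0,0,0,-10,0.7],[0,0,0,0,0,-10,0.7],[0,0,0,0,0,-10,0.7],[0,0,0,0,0,0,0.7],[0,0,0,0,0,0,0.7]]]'
python3 - <<'E'
from h import *
c,p=wrist("w14");print(p[0].round(4),Ro.from_quat(p[1]).as_matrix().round(3).tolist());np.save("p14.npy",np.r_[p[0],p[1]])
print([proj(c,(.686,.045,z),p).round(1).tolist() for z in(0,.063,.106)])
cv2.imwrite("pics/crop14.png",cv2.resize(c["img"][130:350,200:460,::-1],None,fx=3,fy=2.7))
E
```

```text
time: 30.35
position: [0.6583, 0.0446, 0.2051]
tool_rot: [0.641, 0.768, 0.001, 0.001]
ft_force: [-0.6, 0.8, -0.7]
grip_width: 0.0822
grip_force: 0.0
time: 30.98
position: [0.6537, 0.0461, 0.2053]
tool_rot: [0.255, 0.967, 0.0, -0.001]
ft_force: [0.1, -0.3, -0.2]
grip_width: 0.0611
grip_force: 0.0
time: 31.6
position: [0.6539, 0.0451, 0.2057]
tool_rot: [0.001, 1.0, 0.0, -0.0]
ft_force: [0.2, 0.5, -0.4]
grip_width: 0.0612
grip_force: 0.0
[0.6539 0.0451 0.2057] [[-1.0, 0.001, -0.001], [0.001, 1.0, 0.0], [0.001, 0.0, -1.0]]
[[324.5, 238.4], [324.9, 259.9], [325.3, 279.8]]
```

View pics/crop14.png

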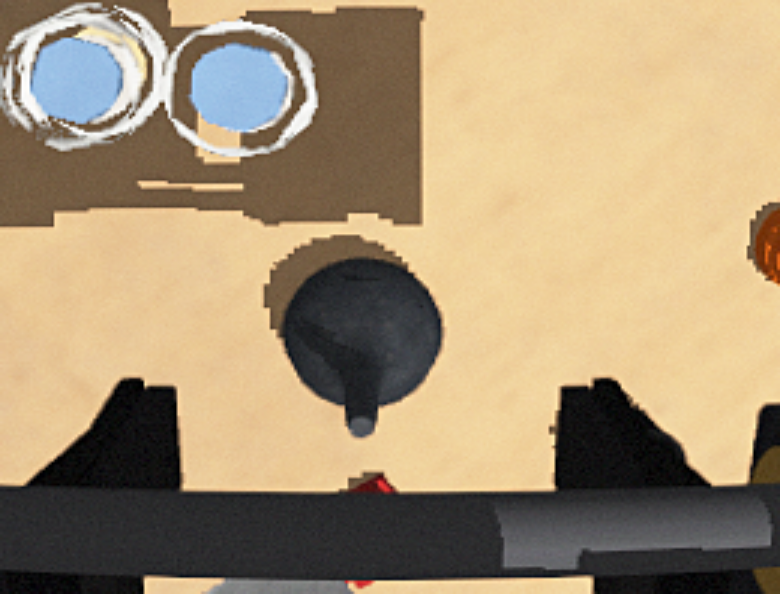

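The nozzle tip is at crop (361,427), which is full-image (320.3,288.1), and the bulb centre is at crop (363,332).

Run:
```python
from h import *
c,p=wrist();t=camera("top");print(p[0].round(4))
u=(320.3,288.1);print("tip",plane(c,u,.106,p),"bulb",plane(c,(321,253),.035,p))
r,k,_=dark(T0,(362,146,404,190),70);print(r,k.min(0),k.max(0));X=plane(c,u,.106,p);print("tip in top0",proj(t,X))
```

```text
[0.6539 0.0448 0.2058]
tip [0.69281501 0.0410263  0.106     ] bulb [0.68957969 0.04129322 0.035     ]
((21.600004196166992, 21.69999885559082), (27.72724151611328, 27.280029296875), 63.43495178222656) [370 153] [397 182]
tip in top0 [391.09865793 153.09668722]
```

```bash
python3 -m pendant '[[[-0.0381,-0.0037,0,0,0,0,0.7],[0,0,0,0,0,0,0.7],[0,0,0.04,0,0,0,0.7],[0,0,0.01,0,0,0,0.7],[0,0,0,0,0,0,0.7]]]' 8; python3 -m pendant '[[[0,0,0,0,0,0,0.7],[0,0,0,0,0,0,0.7],[0,0,0,0,0,0,0.7],[0,0,0,0,0,0,0.7],[0,0,0,0,0,0,0.7]]]' 8
python3 - <<'E'
from h import *
c,p=wrist("w15");im=c["img"];print(p[0].round(4));u=proj(c,(.692,.041,.106),p);print(u,proj(c,(.692,.041,.035),p))
x,y=u.round().astype(int)
print("rows",[int(im[r,x].max()) for r in range(y-20,y+25)])
for r in range(y-6,y+9,3):print(r,[int(v) for v in im[r,x-18:x+19].max(1)])
E
```

```text
time: 32.38
position: [0.6912, 0.0404, 0.1553]
tool_rot: [0.0, 1.0, 0.0, -0.001]
ft_force: [-0.1, 0.5, 0.5]
grip_width: 0.0612
grip_force: 0.0
time: 33.0
position: [0.6922, 0.0403, 0.1562]
tool_rot: [-0.0, 1.0, -0.0, 0.0]
ft_force: [-0.0, 0.6, 0.2]
grip_width: 0.0609
grip_force: 0.0
[0.6922 0.0403 0.1562]
[327.43168366 261.95785444] [326.25426922 229.5636531 ]
rows [36, 39, 32, 39, 39, 43, 40, 33, 34, 39, 35, 33, 33, 37, 41, 38, 48, 45, 42, 45, 41, 38, 44, 38, 40, 54, 188, 255, 246, 245, 244, 244, 244, 244, 242, 243, 244, 242, 243, 242, 243, 241, 243, 242, 245]
256 [248, 213, 161, 110, 65, 54, 47, 49, 48, 46, 52, 49, 40, 38, 32, 43, 43, 40, 41, 37, 39, 42, 36, 37, 37, 44, 51, 54, 50, 48, 35, 54, 123, 200, 223, 252, 249]
259 [242, 240, 243, 244, 248, 253, 255, 228, 110, 102, 63, 50, 38, 34, 35, 44, 42, 43, 45, 46, 38, 50, 45, 32, 31, 42, 164, 170, 253, 255, 255, 249, 247, 244, 245, 245, 244]
262 [239, 238, 238, 239, 237, 238, 236, 238, 239, 240, 244, 253, 237, 101, 35, 39, 41, 46, 41, 41, 43, 48, 38, 42, 81, 255, 253, 246, 245, 245, 247, 245, 244, 244, 245, 247, 245]
265 [239, 239, 238, 238, 236, 238, 236, 238, 238, 239, 242, 244, 251, 253, 79, 41, 39, 44, 38, 40, 40, 41, 27, 101, 254, 253, 246, 244, 245, 244, 245, 244, 244, 245, 245, 244, 244]
268 [238, 240, 239, 238, 237, 238, 239, 239, 239, 241, 241, 243, 243, 245, 250, 255, 255, 245, 188, 161, 203, 251, 255, 249, 247, 244, 245, 245, 246, 244, 246, 246, 246, 245, 246, 246, 245]
```

```bash
python3 -m pendant '[[[0,0.001,0.02,0,0,0,0.7],[0,0,0.03,0,0,0,0.7],[0,0,0.02,0,0,0,0.7],[0,0,0.008,0,0,0,0.6],[0,0,0,0,0,0,0.5]]]' 8 && python3 -m pendant '[[[0,0,0,0,0,0,0.4],[0,0,0,0,0,0,0.3],[0,0,0,0,0,0,0.22],[0,0,0,0,0,0,0.18],[0,0,0,0,0,0,0.1]]]'  && python3 -m pendant '[[[0,0,0,0,0,0,0.05],[0,0,0,0,0,0,0.05],[0,0,0,0,0,0,0.05],[0,0,0,0,0,0,0.05],[0,0,0,0,0,0,0.05]]]' 12
```

```text
time: 33.67
position: [0.6919, 0.0414, 0.0772]
tool_rot: [-0.0, 1.0, 0.0, -0.001]
ft_force: [0.2, -0.4, 0.3]
grip_width: 0.0493
grip_force: 0.0
time: 34.3
position: [0.6922, 0.0414, 0.0782]
tool_rot: [-0.0, 1.0, 0.0, 0.0]
ft_force: [0.7, 0.2, -0.2]
grip_width: 0.0126
grip_force: 0.3
time: 34.92
position: [0.6922, 0.0413, 0.0781]
tool_rot: [-0.0, 1.0, 0.0, 0.0]
ft_force: [0.4, 0.6, 2.1]
grip_width: 0.0114
grip_force: 12.0
```

```bash
python3 -m pendant '[[[0,0,-0.01,0,0,0,0.05],[0,0,-0.03,0,0,0,0.05],[0,0,-0.04,0,0,0,0.05],[0,0,-0.03,0,0,0,0.05],[0,0,0,0,0,0,0.05]]]' 15 && python3 -m pendant '[[[0.0507,0.013,0,0,0,0,0.05],[0.0507,0.013,0,0,0,0,0.05],[0.0507,0.013,0,0,0,0,0.05],[0.0507,0.013,0,0,0,0,0.05],[0.0507,0.013,0,0,0,0,0.05]]]' && python3 -m pendant '[[[0,0,0,0,0,10,0.05],[0,0,0,0,0,10,0.05],[0,0,0,0,0,10,0.05],[0,0,0,0,0,10,0.05],[0,0,0,0,0,10,0.05]]]' && python3 -m pendant '[[[0,0,0,0,0,10,0.05],[0,0,0,0,0,10,0.05],[0,0,0,0,0,10,0.05],[0,0,0,0,0,10,0.05],[0,0,0,0,0,0,0.05]]]';python3 - <<'E'
from h import *
s=camera("scene");o=get_obs();X=np.array(o["position"]);print(X,o["grip_width"])
# lowest dark pixel of hanging blower in scene view
print([proj(s,[X[0],X[1],X[2]-d]).round(0).tolist() for d in(0,.03,.078)])
cv2.imwrite("pics/s16.png",s["img"][:,:,::-1]);u=proj(s,[X[0],X[1],X[2]-.05]).astype(int);print([int(v) for v in s["img"][u[1]-20:u[1]+60:2,u[0]].max(1)],u)
E
```

```text
time: 35.55
position: [0.6942, 0.0411, 0.1919]
tool_rot: [-0.0, 1.0, -0.0, 0.004]
ft_force: [-0.2, -0.9, -0.1]
grip_width: 0.0112
grip_force: 14.9
time: 36.17
position: [0.436, 0.1066, 0.1871]
tool_rot: [0.0, 1.0, -0.0, -0.001]
ft_force: [-0.0, 0.4, -0.9]
grip_width: 0.0112
grip_force: 14.9
time: 36.8
position: [0.4376, 0.1062, 0.1871]
tool_rot: [0.425, 0.905, -0.001, -0.001]
ft_force: [-0.1, 0.8, -0.8]
grip_width: 0.0112
grip_force: 14.9
time: 37.42
position: [0.4378, 0.1063, 0.1873]
tool_rot: [0.706, 0.708, -0.001, -0.001]
ft_force: [-0.1, -0.4, -0.6]
grip_width: 0.0112
grip_force: 14.9
[0.4379404  0.10623829 0.18740747] 0.010969658155457895
[[311.0, 199.0], [312.0, 216.0], [313.0, 242.0]]
[11, 18, 31, 39, 39, 38, 39, 38, 41, 41, 39, 41, 40, 42, 39, 41, 40, 39, 37, 34, 83, 173, 180, 180, 180, 178, 177, 175, 176, 176, 176, 178, 179, 179, 178, 181, 179, 148, 146, 154] [312 227]
```

```bash
python3 -m pendant '[[[0,0.001,0.03,0,0,0,0.05],[0,0,0.04,0,0,0,0.05],[0,0,0.02,0,0,0,0.05],[0,0,0.01,0,0,0,0.05],[0,0,0,0,0,0,0.05]]]' && python3 -m pendant '[[[0,0,0,0,0,0,0.05],[0,0,0.001,0,0,0,0.05],[0,0,0,0,0,0,0.18],[0,0,0,0,0,0,0.22],[0,0,0,0,0,0,0.3]]]' && python3 -m pendant '[[[0,0,0,0,0,0,0.5],[0,0,0,0,0,0,0.7],[0,0,0,0,0,0,0.7],[0,0,-0.05,0,0,0,0.7],[0,0,-0.06,0,0,0,0.7]]]' && python3 -m pendant '[[[-0.04,0,0,0,0,0,1],[-0.05,0,0,0,0,0,1],[0,0,0,0,0,0,1],[0,0,0,0,0,0,1],[0,0,0,0,0,0,1]]]'
python3 - <<'E'
from h import *
c,p=wrist("w17");im=c["img"];print(p[0].round(4))
u=proj(c,(.439,.1064,.114),p);x,y=u.astype(int);print(u)
b=plane(c,(x,y),.114,p)
m=(im[:,:,:].max(2)<75).astype(np.uint8)[max(0,y-70):y+70,x-70:x+70]
k=max(cv2.findContours(m,cv2.RETR_EXTERNAL,cv2.CHAIN_APPROX_NONE)[0],key=cv2.contourArea);q,r=cv2.minEnclosingCircle(k);q=np.array(q)+[x-70,max(0,y-70)];print("bulb",q,r,plane(c,q,.043,p))
print("cork4 exp",proj(c,(.439,.1064,.008),p))
E
```

```text
time: 38.1
position: [0.4394, 0.1063, 0.0876]
tool_rot: [0.707, 0.707, -0.0, -0.0]
ft_force: [0.4, 0.8, 0.2]
grip_width: 0.011
grip_force: 14.9
time: 38.72
position: [0.4397, 0.1063, 0.0872]
tool_rot: [0.707, 0.707, 0.0, 0.0]
ft_force: [-0.8, 0.7, -0.2]
grip_width: 0.0222
grip_force: 0.0
time: 39.35
position: [0.4387, 0.1062, 0.1971]
tool_rot: [0.707, 0.707, -0.002, -0.002]
ft_force: [0.5, -1.1, -0.6]
grip_width: 0.0594
grip_force: 0.0
time: 39.98
position: [0.4392, 0.0173, 0.1968]
tool_rot: [0.707, 0.708, -0.0, -0.0]
ft_force: [-0.6, 0.7, 0.8]
grip_width: 0.0863
grip_force: 0.0
[0.4392 0.0173 0.1968]
[322.06581936 104.67170994]
bulb [324.  114.5] 31.579364776611328 [0.44046598 0.10308735 0.043     ]
cork4 exp [322.24054192 112.462658  ]
```

```bash
python3 -m pendant '[[[0,0,-0.05,0,0,0,1],[0,0,-0.04,0,0,0,1],[0.055,-0.01,0,0,0,0,1],[0.055,-0.015,0,0,0,0,1],[0.055,-0.018,0,0,0,0,1]]]' && python3 -m pendant '[[[0.055,-0.018,0,0,0,0,1],[0.055,-0.018,0,0,0,0,1],[0.055,-0.018,0,0,0,0,1],[0.055,-0.018,0,0,0,0,1],[0.055,-0.018,0,0,0,0,1]]]' && python3 -m pendant '[[[0.055,-0.018,0,0,0,0,1],[0.05,-0.018,0,0,0,0,1],[0,0,0,0,0,0,1],[0,0,0,0,0,0,1],[0,0,0,0,0,0,1]]]';python3 - <<'E'
from h import *
t=camera("top");im=t["img"];cv2.imwrite("pics/top18.png",im[:,:,::-1])
D=cv2.absdiff(im,T0)[285:350,180:390].max(2);print("changed cols",np.where((D>40).sum(0)>3)[0]+180)
M=[(221.34,321.37),(263.08,318.57),(304.82,315.82),(346.57,313.19)]
C=[plane(t,m,.008) for m in M];print(np.round(C,4).tolist())
b=blob(im,*RED,(205,305,240,340));print("cup",b[0][1],(plane(t,b[0][0],.03)-C[0]).round(4))
for n,i,lim,z,v in(("blower",3,22,.04,75),("dropper",2,18,.045,75),("lacqcap",1,16,.07,75)):
    x,y=np.int64(np.round(proj(t,[*C[i][:2],z])));r,k,_=dark(im,(x-lim,y-lim,x+lim,y+lim),v);q,R=cv2.minEnclosingCircle(k);print(n,q,R,(plane(t,q,z)-C[i]).round(4),k.min(0),k.max(0))
E
```

```text
time: 40.65
position: [0.3959, 0.1836, 0.2872]
tool_rot: [0.707, 0.707, 0.0, 0.0]
ft_force: [0.4, 0.8, 0.5]
grip_width: 0.0871
grip_force: 0.0
time: 41.28
position: [0.3046, 0.4587, 0.2868]
tool_rot: [0.706, 0.708, -0.0, 0.0]
ft_force: [1.5, -0.2, 0.2]
grip_width: 0.0871
grip_force: 0.0
time: 41.9
position: [0.2706, 0.5602, 0.2869]
tool_rot: [0.707, 0.707, -0.001, 0.0]
ft_force: [0.5, 0.3, -0.3]
grip_width: 0.0871
grip_force: 0.0
changed cols [211 212 213 214 215 216 217 218 219 220 221 222 223 224 225 226 227 228
 229 230 231 232 252 253 254 255 256 257 258 259 260 261 262 263 264 265
 266 267 268 269 270 271 272 273 274 275 276 296 297 298 299 300 301 302
 303 304 305 306 307 308 309 310 311 312 313 314 315 316 317 318 319 334
 335 336 337 338 339 340 341 342 343 344 345 346 347 348 349 350 351 352
 353 354 355 356 357 358 359 360 361 362 363 364 365 366 367]
[[0.4253, 0.3238, 0.008], [0.4301, 0.252, 0.008], [0.4347, 0.1801, 0.008], [0.4392, 0.1081, 0.008]]
cup [18.5 18.7] [-0.0004 -0.0009  0.022 ]
blower (348.5813293457031, 311.9945068359375) 15.259299278259277 [ 0.0022 -0.0016  0.032 ] [335 298] [363 326]
dropper (308.0, 317.0) 11.70479965209961 [-0.0015 -0.0062  0.037 ] [297 309] [319 326]
lacqcap (260.5, 319.0) 4.272101879119873 [ 0.0004 -0.0025  0.062 ] [258 315] [264 323]
```

Run:
```python
from h import *
c=camera("wrist");p=(np.array([.4338,.0881,.206]),np.array([.7071,.7071,0,0]))
k=plane(c,(323,112.7),.008,p)
for n,u,z in(("teat",(212+331/3,106),.098),("collar",(212+330/3,109),.076),("body",(212+332/3,110),.05)):print(n,(plane(c,u,z,p)-k).round(4))
```

```text
teat [-0.0006  0.0006  0.09  ]
collar [-0.0009 -0.0003  0.068 ]
body [-0.0004  0.0003  0.042 ]
```

All four objects stand within about 3 mm of their marks. The robot is clear and the gripper is open.

```bash
python3 -c "
from rig import hand_in;print(hand_in())"
```

```text
the job is handed in; nothing more can be done
None
```

The job is handed in at about 42 s: the oil cup, lacquer bottle, dropper bottle and blower stand in height order from the red block to the black block, each measured within about 3 mm of its mark's centre; none tipped over, and all are released.

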